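Clear the glass bin's lid and hold it open

ROBOT

A 7-joint arm with a two-finger parallel gripper is mounted at the origin on the work surface. World frame = base frame: x ahead of the robot, y to its left, z up, the work surface at z = 0. Lengths are in mm, angles in rad, forces in N, time in s.
With the tool pointing down it reaches from about 400 to 900 mm from the base axis. Payload 5.6 kg.
Tool frame: the origin (TCP) lies on the centre line of the jaws, within the pads' length; the fingertips stand 25 mm ahead of it and the grasp point (between the pads) lies 6 mm ahead of it (bot.tips_ahead is the distance from the TCP to the fingertips, in mm); z points along the fingers, y is the line along which they close (so a half turn about z gives the same grasp; the last joint's range is limited). The gripper opens to 92 mm and grips with 3 to 60 N. Pads are 20 mm wide; open, the fingers measure 128 mm over their backs; the gripper's body (75 mm by 189 mm) begins 69 mm behind the grasp point.
Start: joints at [-1.349, 0.468, -0.012, 1.603, 0.006, 1.071, -0.056], TCP at [170.157, 627.34, 218.092] pointing down, gripper open.
Joint ranges: [-2.53, 2.53], [-0.31, 2.02], [-1.57, 1.55], [0.28, 2.44], [-1.29, 4.43], [0.15, 1.84], [-2.92, 2.92]. Speed limits (rad/s): [2.57, 2.57, 3.14, 3.14, 3.14, 3.14, 3.14].

INTERFACE

Orientations are given as a 3x3 rotation matrix whose columns are the frame's x, y, z axes.
In Python, from cell import bot, imaging gives the robot as it stands. The module is installed in compiled form; this text tells all that it offers.
- The arm moves only by the tool jog_arm, never from a script. Its argument "series" is a list of rows, each a list of 6 numbers: the shift along the tool's x, y, z in mm, then the turn, a rotation vector about the tool's x, y, z in degrees. In form: [[tx, ty, tz, wx, wy, wz], ...]. A call has 1 to 10 rows; each row is the pose to reach, as a shift and turn from the pose commanded when the call began, along the tool's axes at that moment; what a row does not reach only later rows make up. A row lasts 1/8 s, in which the tool goes at most 62.5 mm and 10.7 degrees, less where a joint would pass 70% of its speed; a pose out of reach is approached as far as the arm can. A call with a gripper value outside its range is refused whole. "claw" is the gripper's target within -1 to 1 (fully open at 1, half-way at 0, shut at -1), set as the call begins (left out, the last holds). The fingers move at their own pace and stop on an object; the grip force is fixed at half the most. Time passes only in rows, so rows that repeat a pose let the fingers close. It gives the time, the measured TCP pose, the force, the opening and the grip force at its end, in the units of the state.
- bot.read_state(): the state, without advancing time (a new reading comes with each control period).
- imaging.read_camera(name): name is "side" or "top"; returns a dict with "pixels" (480x640x3 uint8, red, green, blue), "range_z" (480x640 float32, mm along the optical axis (not along the pixel's ray), 0 where there is no reading), "K" (3x3 intrinsics, pixels), "k1" (the pictures are not rectified: a ray, as slopes to the right and down, at radius r is drawn at 1 + k1 r^2 times it, then the intrinsics apply), "R" (3x3) and "t" (3): a world point X has camera coordinates R X + t. Camera axes: x right, y down, z forward; pixel columns grow to the right and rows downward; lengths in mm; the calibration is good to about 2 mm. A picture is of the moment at which its call begins.
- bot.sign_off(): hands the job in; it is judged then, once.
The state is a dict: "clock": time; "q": joint angles; "joint_velocities": joint speeds; "joint_efforts": joint torques, N m; "tool_pos": TCP position; "ee_rot": TCP orientation; "contact_force": force on the tool from outside, world axes, zero at the start; "moment": the same for the moment, N m; "finger_gap": finger opening in mm; "grip_force": force on a finger pad.
Only numpy, scipy, OpenCV 4.12 (cv2) and the standard library are available. Lean on these libraries where they do the work, as an engineer would, in place of code of your own. Each camera call takes 0.05 s, during which the arm holds its last target. There are 200 camera calls.

TASK

Two kiln posts are parked on the lid of the glass bin: with the lid still shut, stand the square post upright in the square tray and the round post upright in the round dish. Then lift the lid by its bar handle to 45 degrees and keep holding it still there by the handle, so that somebody can reach the glass: the job finishes while you are holding the lid, not letting go. Leave everything else on the bench where it is.

Things in the scene. Friction and masses are not known exactly. Their poses are not given: they have to be found in the camera images.
- square_center (a point): the square kiln post: a buff ceramic block 36 x 36 mm and 60 mm tall, standing on the bin's lid at the start; this point is its centre, 30 mm above its foot; x and y are square to its sides, z is up
- round_center (a point): the round kiln post: a buff ceramic cylinder 36 mm in diameter and 60 mm tall, standing on the bin's lid at the start; this point is its centre, 30 mm above its foot; z is up
- tray: the square tray: grey plastic, open, 120 x 120 mm outside, walls 5 mm thick and 25 mm high, inner floor 5 mm above the bench, fixed; origin under its centre, x and y along its sides
- dish: the round dish: grey plastic, open, 120 mm outside diameter, wall 5 mm thick and 25 mm high, inner floor 5 mm above the bench, fixed; origin under its centre
- bar (a point): the lid's handle: a level round steel bar 12 mm thick, about 100 mm clear between its two uprights, near the lid's edge on the robot's side, with 28 mm of air between it and the lid; origin at the middle of the bar, y along it, x level towards the hinge when shut. It tilts with the lid, and being round it can turn between fingers that stay upright
- hinge (a point): middle of the lid's hinge line, on the far rim of the bin, 100 mm above the bench; its y runs along the hinge, its x level from the bar's side to the hinge (it does not turn with the lid). With the lid shut the bar's centre lies 200 mm along -x of this frame and 42 mm higher
- bin: the glass bin: a frosted plastic box 220 x 260 x 100 mm, fixed, holding glass strips; origin under its centre, x towards the hinge, y along it. Its white lid is 8 mm thick, about 232 x 270 mm, its top 108 mm above the bench when shut, and weighs 0.4 to 0.6 kg with its bar
- lid (a joint): opening angle of the lid in rad: 0 shut, 0.785 is 45 degrees, grows as the bar's edge rises and swings back over the hinge; the hinge is free-moving and without a spring, so the lid falls shut by its weight when let go
- spray_bottle: bystander, to be left alone: a grey spray bottle, 76 mm across, 190 mm tall, origin under its foot
- pliers: bystander, to be left alone: blue-handled pliers lying flat, 155 mm long, 16 mm high, origin between the handles near the pivot
- glass_cutter: bystander, to be left alone: a green hand glass cutter lying flat, 110 mm long, 18 mm high, origin under its middle
- white_block: bystander, to be left alone: a small white ceramic block, 40 x 30 x 25 mm, origin under its centre
- black_strip: bystander, to be left alone: a flat black glass strip, 160 x 14 x 6 mm, origin under its centre
- clear_strip: bystander, to be left alone: a flat clear glass strip, 20 x 170 x 6 mm, origin under its centre
- marker: bystander, to be left alone: a red marker lying flat, 130 mm long, 12 mm high, origin under its middle

How it is judged (in metres and radians):
On the way:
1. both posts stand in their containers, released, with the lid still shut (horizontal distance between square_center and tray below 0.055 m and z of square_center in the frame of tray below 0.042 m and angle between each of square_center, round_center's own z axis and vertical below 0.2 rad and horizontal distance between round_center and dish below 0.055 m and z of round_center in the frame of dish below 0.042 m and value of joint lid below 0.09 rad and distance between each of square_center, round_center and the grasp point above 0.06 m), for 0.3 s.
At the end, for the whole second after the job is handed in: Lid at 45 degrees, give or take 7, still (under 0.06 rad/s) and carried by the fingers on its bar (over 0.8 N); square post on the floor of the square tray, round post of the round dish, each upright within 0.2 rad and within 55 mm of the container's centre (horizontal distance between square_center and tray below 0.055 m and z of square_center in the frame of tray below 0.042 m and angle between each of square_center, round_center's own z axis and vertical below 0.2 rad and horizontal distance between round_center and dish below 0.055 m and z of round_center in the frame of dish below 0.042 m and value of joint lid between 0.663 and 0.908 rad and velocity of joint lid between -0.06 and 0.06 rad/s and contact force between lid_c1 and the fingers above 0.8 N); the arm keeps its last pose, push and grip.
It fails at once if a bystander is moved by more than 30 mm (distance of any of spray_bottle, pliers, glass_cutter, white_block, black_strip, clear_strip, marker from where it was at the start of the episode above 0.03 m).
It fails at once if the lid is opened while a post is not yet in its container (value of joint lid above 0.2 rad and not (horizontal distance between square_center and tray below 0.055 m and z of square_center in the frame of tray below 0.042 m and angle between each of square_center, round_center's own z axis and vertical below 0.2 rad and horizontal distance between round_center and dish below 0.055 m and z of round_center in the frame of dish below 0.042 m)).
It also fails if it takes over 72 s, if anything falls off the work surface, if the arm or the gripper's body presses on something with over 40 N, if the wrist force passes 120 N, or if a joint passes its speed limit or range.

## Working session

There is one attempt and no reset: what is moved stays moved. The work goes in short steps, Python scripts to look and compute and a tool call to move; the robot and the scene stay as the last step left them, time stands still between calls to the robot, and variables do not carry over. Pictures are saved under pics/ and viewed, at most 10 in all, crops included, and the job is handed in when it is done.

Besides the shell and the picture viewer there is one more tool, called after "Call:" by a JSON object that holds its "op" and its "data", one argument or row to a line. jog_arm: Moves the arm, as the interface text tells. Its arguments: {"type":"object","properties":{"series":{"type":"array","items":{"type":"array","items":{"type":"number"}}},"claw":{"type":"number"}},"required":["series"]}

```bash
mkdir -p pics; python3 - <<'E'
from cell import bot, imaging
import cv2,numpy as np
for n in("top","side"):
    d=imaging.read_camera(n); np.savez(n+'.npz',**d)
    cv2.imwrite(f'pics/{n}0.png',d['pixels'][:,:,::-1]); print(n,d['K'],d['k1'],d['R'],d['t'])
s=bot.read_state();print(s)
E
```

```text
top [[566.86387613   0.         316.42110515]
 [  0.         566.86387613 240.7203935 ]
 [  0.           0.           1.        ]] -0.075365517531146 [[-2.74905705e-03 -9.99862751e-01  1.63377487e-02]
 [-9.94229625e-01  9.80805888e-04 -1.07268310e-01]
 [ 1.07237563e-01 -1.65383604e-02 -9.94095864e-01]] [  21.25321911  542.85994118 1473.66453362]
side [[585.11321599   0.         324.1986306 ]
 [  0.         585.11321599 236.31302767]
 [  0.           0.           1.        ]] -0.13299006788053694 [[ 0.73100745 -0.6822425  -0.01316344]
 [-0.48718238 -0.50830347 -0.71012739]
 [ 0.47778806  0.52552141 -0.70395015]] [-350.45115134  370.05267608 1020.75464083]
{'clock': 0.1, 'q': array([-1.34901149,  0.46828459, -0.01162733,  1.60351628,  0.00599692,
        1.07142547, -0.05630225]), 'joint_velocities': array([ 0.00095234, -0.00332096, -0.00087969, -0.00120384,  0.00123752,
       -0.00120983,  0.00201137]), 'joint_efforts': array([ 1.29051361e-03, -5.21646523e+01, -1.23150449e-02, -2.44365925e+01,
       -5.67603169e-02,  1.40908759e-02,  4.88889884e-05]), 'tool_pos': array([170.01890851, 626.82915894, 217.24486667]), 'ee_rot': array([[-9.65136712e-01,  2.61746110e-01, -3.19246909e-04],
       [ 2.61746284e-01,  9.65135445e-01, -1.56676995e-03],
       [-1.01979432e-04, -1.59570889e-03, -9.99998722e-01]]), 'contact_force': array([ 0.10404545, -1.29623519, -0.30439064]), 'moment': array([ 0.03312238, -0.01296194,  0.00039095]), 'grip_force': 0.0, 'finger_gap': 92.03654461935577}
```

View pics/top0.png

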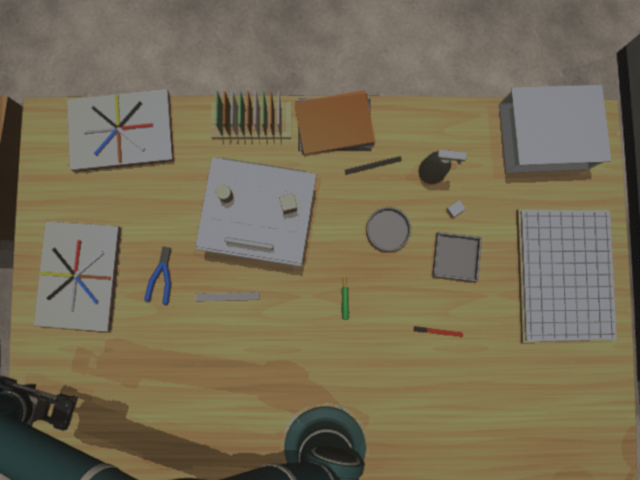

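View pics/side0.png

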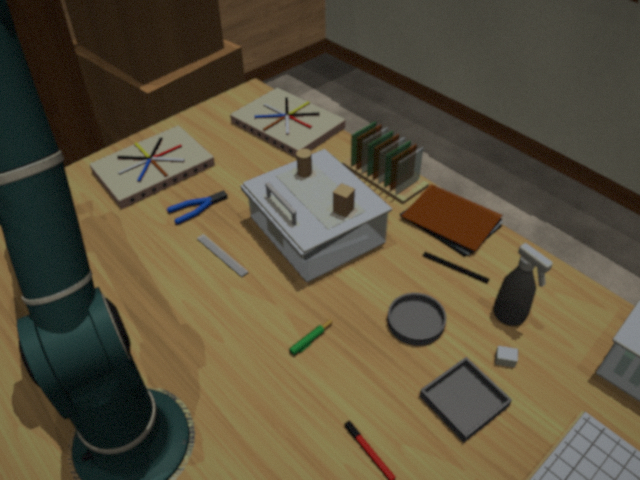

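Top view: the bin's lid spans about (197–315, 157–268). The round post is at (225,193), the square post at (289,204) and the bar at (249,244). The dish is at (388,230) and the tray at (457,257). Side view agrees; the posts stand at (304,162) and (344,200), and the bar is at (280,203).

```bash
cat > h.py <<'E'
import numpy as np,cv2
def load(n):
    d=np.load(n+'.npz'); return {k:d[k] for k in d.files}
def dist(d): return np.array([float(d['k1']),0,0,0,0])
def rays(d,uv):
    p=cv2.undistortPoints(np.float64(uv).reshape(-1,1,2),d['K'],dist(d)).reshape(-1,2)
    return np.c_[p,np.ones(len(p))]
def plane(d,uv,z):
    r=rays(d,uv)@d['R']; c=-d['R'].T@d['t']
    return c+r*((z-c[2])/r[:,2])[:,None]
def cloud(d):
    v,u=np.mgrid[:480,:640]; uv=np.c_[u.ravel(),v.ravel()]
    P=(rays(d,uv)*d['range_z'].reshape(-1,1)-d['t'])@d['R']
    P[d['range_z'].ravel()==0]=np.nan
    return P.reshape(480,640,3)
def blobs(d,mask,z,amin=30):
    cs,_=cv2.findContours(mask.astype(np.uint8),cv2.RETR_EXTERNAL,cv2.CHAIN_APPROX_NONE)
    for c in cs:
        if cv2.contourArea(c)<amin: continue
        w=plane(d,c.reshape(-1,2),z)[:,:2].astype(np.float32)
        yield c.reshape(-1,2).mean(0),w,cv2.minAreaRect(w)
E
python3 - <<'E'
from h import *
d=load('top');P=cloud(d);z=P[:,:,2]
roi=np.zeros((480,640),bool);roi[150:275,185:325]=1
print('lid z',np.nanmedian(z[175:185,250:270]),'tray',np.nanmedian(z[250:265,450:465]),'bench',np.nanmedian(z[340:350,200:300]))
def show(n,m,zz,a=30):
    for c,w,r in blobs(d,m,zz,a):
        print(n,c.round(),'rect',np.round(r[0],1),np.round(r[1],1),round(r[2],1),'circ',np.round(cv2.minEnclosingCircle(w)[0],1),round(cv2.minEnclosingCircle(w)[1],1))
show('post',roi&(z>155)&(z<185),168)
show('bar',roi&(z>130)&(z<152),142,15)
show('lid',roi&(z>98),108,500)
g=d['pixels'].astype(int); sat=g.max(2)-g.min(2)
roi2=np.zeros((480,640),bool);roi2[200:290,355:490]=1
m=roi2&(sat<35); show('cont',m,25,300)
roi3=np.zeros((480,640),bool);roi3[140:220,410:475]=1
show('bottle/block',roi3&(sat<35),25,30)
s=load('side');Q=cloud(s);zs=Q[:,:,2]
rs=np.zeros((480,640),bool);rs[140:280,240:395]=1
for c,w,r in blobs(s,rs&(zs>163)&(zs<176),168,20): print('side post',c.round(),np.round(r[0]),np.round(r[1]))
E
```

```text
lid z 108.94535011675211 tray 5.660829445774295 bench 0.12251932611297964
post [288. 202.] rect [622.3  91.4] [38.1 35.8] 14.1 circ [622.8  91.2] 24.7
post [223. 192.] rect [647.7 249.6] [36.8 34.3] 45.1 circ [648.2 248.9] 19.1
bar [248. 243.] rect [526.2 189.5] [120.2  12. ] 80.8 circ [525.3 189.7] 60.2
lid [255. 212.] rect [612.8 175. ] [270.9 241. ] 80.8 circ [612.1 175.4] 178.5
cont [457. 257.] rect [ 500.7 -355. ] [124.9 123.9] 83.1 circ [ 500.8 -354.7] 85.6
cont [388. 229.] rect [ 574.9 -171.5] [118.6 118.6] 89.9 circ [ 574.6 -171.4] 62.2
bottle/block [455. 209.] rect [ 630.2 -355.1] [32.1 47.9] 33.1 circ [ 629.7 -355.5] 26.1
bottle/block [442. 164.] rect [ 757.2 -318.2] [ 74.4 143.4] 41.0 circ [ 749.1 -325.2] 73.4
side post [344. 191.] [621.  88.] [42. 39.]
side post [303. 154.] [647. 246.] [38. 35.]
```

Heights and sizes match what was given: lid 109 mm, lid 271 × 241, posts 36, containers about 120. The bin's yaw is -9.2°. I'll take the round post first.

Call:
{"op": "jog_arm", "data": {
  "series": [
    [-60,-25,0,0,0,0],
    [-120,-50,0,0,0,0],
    [-180,-77,0,0,0,0],
    [-240,-103,0,0,0,0],
    [-300,-128,0,0,0,0],
    [-360,-154,0,0,0,0],
    [-420,-180,0,0,0,0],
    [-480,-206,0,0,0,0],
    [-530,-227,0,0,0,0],
    [-560,-240,0,0,0,0]
  ],
  "claw": 1
}}

```text
clock: 1.35
tool_pos: [649.6, 246.3, 217.6]
ee_rot: [[-0.965, 0.264, -0.0], [0.264, 0.965, -0.001], [-0.0, -0.001, -1.0]]
contact_force: [-0.2, 0.5, -0.6]
finger_gap: 91.9
grip_force: 0.0
```

```bash
cat > go.py <<'E'
import sys,numpy as np
from cell import bot
from scipy.spatial.transform import Rotation as Ro
s=bot.read_state();R=s['ee_rot'];p=np.array(s['tool_pos'])
t=np.array(list(map(float,sys.argv[1:4])))
print('clk',round(s['clock'],2),'pos',p.round(1),'yaw_y',np.degrees(np.arctan2(R[1,1],R[0,1])).round(2),'shift',(R.T@(t-p)).round(1),'gap',round(s['finger_gap'],1),'F',s['contact_force'].round(1),'grip',s['grip_force'],'q',s['q'].round(2))
if len(sys.argv)>4:
    a=np.radians(float(sys.argv[4])); y=np.array([np.cos(a),np.sin(a),0]);z=np.array([0,0,-1.]);T=np.c_[np.cross(y,z),y,z]
    print('turn',np.degrees(Ro.from_matrix(R.T@T).as_rotvec()).round(2))
E
python3 go.py 648 249 159 74.8
```

```text
clk 1.35 pos [649.6 246.3 217.6] yaw_y 74.7 shift [ 2.3  2.3 58.6] gap 91.9 F [-0.2  0.5 -0.6] grip 0.0 q [-0.52  0.54  0.17  1.49 -0.09  1.12  0.96]
turn [-0.06  0.01 -0.1 ]
```

Call:
{"op": "jog_arm", "data": {
  "series": [
    [2,2,15,0,0,0],
    [2,2,30,0,0,0],
    [2,2,45,0,0,0],
    [2,2,54,0,0,0],
    [2,2,58,0,0,0],
    [2,2,58,0,0,0]
  ]
}}

```text
clock: 2.1
tool_pos: [646.3, 251.8, 160.1]
ee_rot: [[-0.965, 0.261, 0.0], [0.261, 0.965, 0.0], [-0.0, 0.0, -1.0]]
contact_force: [-0.8, -0.5, -0.2]
finger_gap: 91.9
grip_force: 0.0
```

Call:
{"op": "jog_arm", "data": {
  "series": [
    [0,0,0,0,0,0],
    [0,0,0,0,0,0],
    [0,0,0,0,0,0],
    [0,0,0,0,0,0],
    [0,0,0,0,0,0],
    [0,0,0,0,0,0],
    [0,0,0,0,0,0],
    [0,0,0,0,0,0],
    [0,0,0,0,0,0],
    [0,0,0,0,0,0]
  ],
  "claw": -1
}}

```text
clock: 3.35
tool_pos: [646.4, 251.5, 160.1]
ee_rot: [[-0.965, 0.262, -0.0], [0.262, 0.965, -0.0], [0.0, -0.0, -1.0]]
contact_force: [0.2, 0.5, 0.1]
finger_gap: 34.8
grip_force: 30.0
```

Call:
{"op": "jog_arm", "data": {
  "series": [
    [0,0,-30,0,0,0],
    [0,0,-70,0,0,0],
    [0,0,-90,0,0,0],
    [-5,-50,-90,0,0,0],
    [-11,-110,-90,0,0,0],
    [-17,-170,-90,0,0,0],
    [-23,-230,-90,0,0,0],
    [-29,-290,-90,0,0,0],
    [-35,-350,-90,0,0,0],
    [-40,-400,-90,0,0,0]
  ]
}}

```text
clock: 4.6
tool_pos: [579.2, -147.4, 249.7]
ee_rot: [[-0.965, 0.263, -0.001], [0.263, 0.965, -0.0], [0.001, -0.0, -1.0]]
contact_force: [-0.5, 0.1, -0.2]
finger_gap: 34.8
grip_force: 30.0
```

Call:
{"op": "jog_arm", "data": {
  "series": [
    [-2,-18,0,0,0,0],
    [-2,-27,0,0,0,0],
    [-2,-27,0,0,0,0]
  ]
}}

```text
clock: 4.97
tool_pos: [575.4, -170.3, 249.8]
ee_rot: [[-0.965, 0.26, -0.0], [0.26, 0.965, 0.001], [0.001, 0.001, -1.0]]
contact_force: [-0.9, -0.2, -1.3]
finger_gap: 34.9
grip_force: 30.0
```

```bash
python3 go.py 575 -171.5 57 74.8
```

```text
clk 4.97 pos [ 575.4 -170.3  249.8] yaw_y 74.9 shift [-1.000e-01 -1.400e+00  1.928e+02] gap 34.9 F [-0.9 -0.2 -1.3] grip 29.980152547359467 q [ 0.    0.35  0.3   1.71 -0.12  1.09  1.64]
turn [ 0.04 -0.03  0.1 ]
```

Call:
{"op": "jog_arm", "data": {
  "series": [
    [0,0,40,0,0,0],
    [0,0,95,0,0,0],
    [0,0,145,0,0,0],
    [0,0,170,0,0,0],
    [0,0,182,0,0,0],
    [0,0,188,0,0,0],
    [0,0,191,0,0,0],
    [0,0,192,0,0,0],
    [0,0,192,0,0,0]
  ]
}}

```text
clock: 6.1
tool_pos: [575.6, -171.7, 58.8]
ee_rot: [[-0.965, 0.262, 0.001], [0.262, 0.965, -0.0], [-0.001, 0.0, -1.0]]
contact_force: [-0.5, -0.4, -0.4]
finger_gap: 34.5
grip_force: 30.0
```

Call:
{"op": "jog_arm", "data": {
  "series": [
    [0,0,0,0,0,0],
    [0,0,0,0,0,0],
    [0,0,0,0,0,0],
    [0,0,0,0,0,0],
    [0,0,0,0,0,0],
    [0,0,0,0,0,0],
    [0,0,0,0,0,0]
  ],
  "claw": 1
}}

```text
clock: 6.98
tool_pos: [575.2, -171.5, 58.1]
ee_rot: [[-0.965, 0.262, 0.0], [0.262, 0.965, 0.0], [-0.0, 0.0, -1.0]]
contact_force: [-0.4, -0.6, 0.5]
finger_gap: 91.9
grip_force: 0.0
```

Call:
{"op": "jog_arm", "data": {
  "series": [
    [0,0,-15,0,0,0],
    [0,0,-50,0,0,0],
    [0,0,-100,0,0,0],
    [0,0,-150,0,0,0],
    [0,0,-185,0,0,0],
    [0,0,-185,0,0,0],
    [0,0,-185,0,0,0]
  ]
}}

```text
clock: 7.85
tool_pos: [574.6, -171.3, 242.9]
ee_rot: [[-0.965, 0.262, -0.0], [0.262, 0.965, 0.0], [0.0, 0.0, -1.0]]
contact_force: [0.1, 0.3, -0.2]
finger_gap: 91.8
grip_force: 0.0
```

```bash
python3 go.py 622.5 91.3 159 104.1; python3 - <<'E'
from h import *
from cell import imaging
d=imaging.read_camera('side');np.savez('side1.npz',**d)
cv2.imwrite('pics/side1.png',d['pixels'][:,:,::-1])
# square side angle on lid from old top picture: fit at finer colour mask
t=load('top');g=t['pixels'].astype(int)
crop=cv2.resize(t['pixels'][185:225,265:315],None,fx=10,fy=10,interpolation=cv2.INTER_CUBIC)
crop2=cv2.resize(d['pixels'][270:370,340:540],(800,400),interpolation=cv2.INTER_CUBIC)[:,:,::-1]
c=np.zeros((400,800+0,3),np.uint8);c[:,:500]=crop[:,:,::-1];cv2.imwrite('pics/both.png',np.hstack([c[:,:500],cv2.resize(crop2,(300,150)).repeat(1,0) if 0 else cv2.copyMakeBorder(cv2.resize(crop2,(300,150)),0,250,0,0,0)]))
E
```

```text
clk 7.85 pos [ 574.6 -171.3  242.9] yaw_y 74.83 shift [ 22.5 266.   84. ] gap 91.8 F [ 0.1  0.3 -0.2] grip 0.0 q [-0.    0.36  0.3   1.72 -0.12  1.08  1.65]
turn [ 2.000e-02 -2.000e-02 -2.927e+01]
```

View pics/both.png

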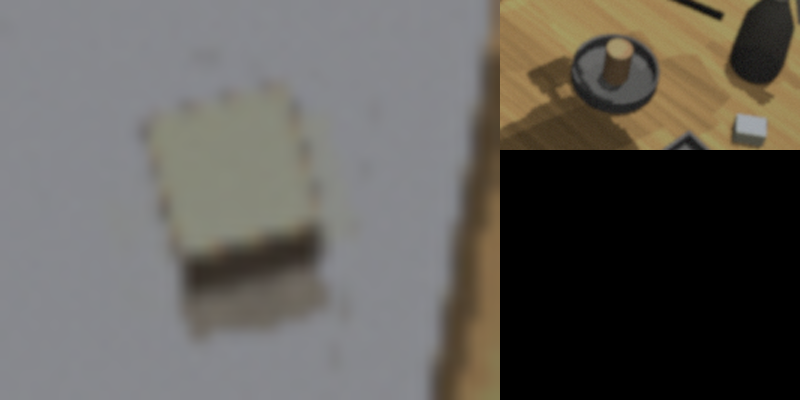

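Round post is upright in the dish. The crop shows the square post's sides at about 15°, so I'll turn 30°.

Call:
{"op": "jog_arm", "data": {
  "series": [
    [5,50,0,0,0,-7],
    [10,110,0,0,0,-15],
    [15,170,0,0,0,-22],
    [20,225,0,0,0,-27],
    [22,258,0,0,0,-30],
    [22,266,0,0,0,-30],
    [22,266,0,0,0,-30],
    [22,266,20,0,0,-30],
    [22,266,20,0,0,-30],
    [22,266,20,0,0,-30]
  ]
}}

```text
clock: 9.15
tool_pos: [623.9, 89.2, 223.7]
ee_rot: [[-0.967, -0.253, 0.001], [-0.253, 0.967, -0.0], [-0.0, -0.001, -1.0]]
contact_force: [0.6, -0.0, 0.2]
finger_gap: 92.0
grip_force: 0.0
```

```bash
python3 go.py 622.5 91.3 159 105
```

```text
clk 9.15 pos [623.9  89.2 223.7] yaw_y 104.67 shift [ 0.8  2.4 64.7] gap 92.0 F [ 0.6 -0.   0.2] grip 0.0 q [-0.28  0.43  0.11  1.66 -0.05  1.06  1.67]
turn [-0.04  0.03 -0.33]
```

Call:
{"op": "jog_arm", "data": {
  "series": [
    [1,2,20,0,0,0],
    [1,2,42,0,0,0],
    [1,2,56,0,0,0],
    [1,2,64,0,0,0],
    [1,2,64,0,0,0],
    [1,2,64,0,0,0]
  ]
}}

```text
clock: 9.9
tool_pos: [622.6, 92.7, 159.9]
ee_rot: [[-0.967, -0.256, 0.001], [-0.256, 0.967, 0.0], [-0.001, -0.0, -1.0]]
contact_force: [-0.3, 0.1, 0.8]
finger_gap: 91.8
grip_force: 0.0
```

Call:
{"op": "jog_arm", "data": {
  "series": [
    [0,0,0,0,0,0],
    [0,0,0,0,0,0],
    [0,0,0,0,0,0],
    [0,0,0,0,0,0],
    [0,0,0,0,0,0],
    [0,0,0,0,0,0],
    [0,0,0,0,0,0],
    [0,0,0,0,0,0],
    [0,0,0,0,0,0],
    [0,0,0,0,0,0]
  ],
  "claw": -1
}}

```text
clock: 11.15
tool_pos: [622.1, 92.6, 159.1]
ee_rot: [[-0.967, -0.256, 0.0], [-0.256, 0.967, -0.0], [0.0, -0.0, -1.0]]
contact_force: [0.5, 0.2, -0.2]
finger_gap: 35.9
grip_force: 30.0
```

Call:
{"op": "jog_arm", "data": {
  "series": [
    [0,0,-30,0,0,0],
    [0,0,-70,0,0,0],
    [0,0,-90,0,0,0],
    [0,0,-90,0,0,0],
    [0,0,-90,0,0,0]
  ]
}}

```text
clock: 11.78
tool_pos: [621.3, 92.5, 247.8]
ee_rot: [[-0.967, -0.256, -0.002], [-0.256, 0.967, -0.0], [0.002, 0.0, -1.0]]
contact_force: [-0.0, 0.1, -1.1]
finger_gap: 35.9
grip_force: 30.0
```

```bash
python3 go.py 500.7 -355 250 105
```

```text
clk 11.78 pos [621.3  92.5 247.8] yaw_y 104.83 shift [ 231.1 -401.8   -1.8] gap 35.9 F [-0.   0.1 -1.1] grip 29.978248178958893 q [-0.28  0.4   0.11  1.63 -0.05  1.11  1.67]
turn [ 0.01 -0.11 -0.17]
```

Call:
{"op": "jog_arm", "data": {
  "series": [
    [25,-44,0,0,0,0],
    [55,-96,0,0,0,0],
    [85,-148,0,0,0,0],
    [115,-200,0,0,0,0],
    [145,-252,0,0,0,0],
    [175,-304,0,0,0,0],
    [205,-356,0,0,0,0],
    [223,-388,0,0,0,0],
    [231,-402,0,0,0,0],
    [231,-402,0,0,0,0]
  ]
}}

```text
clock: 13.02
tool_pos: [501.2, -354.9, 248.0]
ee_rot: [[-0.967, -0.255, -0.001], [-0.255, 0.967, 0.001], [0.001, 0.001, -1.0]]
contact_force: [-0.3, -0.2, -0.9]
finger_gap: 35.3
grip_force: 30.0
```

Call:
{"op": "jog_arm", "data": {
  "series": [
    [0,0,0,0,0,0],
    [0,0,40,0,0,0],
    [0,0,95,0,0,0],
    [0,0,145,0,0,0],
    [0,0,170,0,0,0],
    [0,0,180,0,0,0],
    [0,0,180,0,0,0],
    [0,0,180,0,0,0]
  ]
}}

```text
clock: 14.02
tool_pos: [502.8, -355.3, 70.6]
ee_rot: [[-0.967, -0.257, 0.002], [-0.257, 0.967, -0.001], [-0.002, -0.002, -1.0]]
contact_force: [0.6, -0.5, -0.9]
finger_gap: 35.6
grip_force: 30.0
```

```bash
python3 go.py 500.7 -355 57 105
```

```text
clk 14.03 pos [ 502.8 -355.3   70.6] yaw_y 104.86 shift [ 2.   0.8 13.6] gap 35.6 F [ 0.6 -0.5 -0.9] grip 29.978260695934296 q [ 0.38  0.59  0.24  1.81 -0.2   0.76  2.56]
turn [-0.1   0.12 -0.14]
```

Call:
{"op": "jog_arm", "data": {
  "series": [
    [0,0,6,0,0,0],
    [0,0,10,0,0,0],
    [0,0,12,0,0,0],
    [0,0,12,0,0,0]
  ]
}}

```text
clock: 14.52
tool_pos: [501.4, -355.1, 56.9]
ee_rot: [[-0.967, -0.256, -0.0], [-0.256, 0.967, 0.0], [0.0, 0.0, -1.0]]
contact_force: [0.0, -0.1, -2.2]
finger_gap: 35.7
grip_force: 30.0
```

Call:
{"op": "jog_arm", "data": {
  "series": [
    [0,0,0,0,0,0],
    [0,0,0,0,0,0],
    [0,0,0,0,0,0],
    [0,0,0,0,0,0],
    [0,0,0,0,0,0],
    [0,0,0,0,0,0],
    [0,0,0,0,0,0]
  ],
  "claw": 1
}}

```text
clock: 15.4
tool_pos: [501.6, -355.1, 57.1]
ee_rot: [[-0.967, -0.256, 0.0], [-0.256, 0.967, -0.0], [-0.0, -0.0, -1.0]]
contact_force: [1.3, -0.1, 0.2]
finger_gap: 91.7
grip_force: 0.0
```

Call:
{"op": "jog_arm", "data": {
  "series": [
    [0,0,-15,0,0,0],
    [0,0,-50,0,0,0],
    [0,0,-100,0,0,0],
    [0,0,-150,0,0,0],
    [0,0,-185,0,0,0],
    [0,0,-185,0,0,0],
    [0,0,-185,0,0,0]
  ]
}}

```text
clock: 16.27
tool_pos: [501.2, -354.7, 242.0]
ee_rot: [[-0.967, -0.256, -0.0], [-0.256, 0.967, 0.0], [0.0, 0.001, -1.0]]
contact_force: [0.1, 0.2, 0.1]
finger_gap: 91.8
grip_force: 0.0
```

```bash
python3 go.py 526 189.5 243 170.8;python3 go.py 526 189.5 243 -9.2; python3 - <<'E'
from h import *
from cell import imaging
for n in('top','side'):
    d=imaging.read_camera(n);np.savez(n+'2.npz',**d)
    P=cloud(d);z=P[:,:,2];X=P[:,:,0];Y=P[:,:,1]
    for nm,(a,b) in dict(sq=(500.7,-355),rd=(575,-171.5)).items():
        for c,w,r in blobs(d,(np.hypot(X-a,Y-b)<55)&(z>55)&(z<80),65,15): print(n,nm,np.round(r[0],1),np.round(r[1],1))
    if n=='top':
        for c,w,r in blobs(d,(z>130)&(z<152)&(np.hypot(X-526,Y-190)<90),142,15): print('bar',np.round(r[0],1),np.round(r[1],1),round(r[2],1))
    else: cv2.imwrite('pics/side2.png',d['pixels'][:,:,::-1])
E
```

```text
clk 16.27 pos [ 501.2 -354.7  242. ] yaw_y 104.82 shift [-163.2  519.8   -0.8] gap 91.8 F [0.1 0.2 0.1] grip 0.0 q [ 0.34  0.39  0.3   1.69 -0.12  1.09  2.5 ]
turn [ 3.000e-02  1.000e-02 -6.598e+01]
clk 16.27 pos [ 501.2 -354.7  242. ] yaw_y 104.82 shift [-163.2  519.8   -0.8] gap 91.8 F [0.1 0.2 0.1] grip 0.0 q [ 0.34  0.39  0.3   1.69 -0.12  1.09  2.5 ]
turn [ 1.0000e-02 -4.0000e-02  1.1402e+02]
top sq [ 498.4 -337.3] [33.4  6.9]
top rd [ 578.7 -172.2] [34.  34.3]
bar [526.2 189.5] [120.2  12. ] 80.8
side sq [ 498.8 -358.3] [43.8 36.6]
side rd [ 573.7 -176.8] [40.6 36.7]
```

View pics/side2.png

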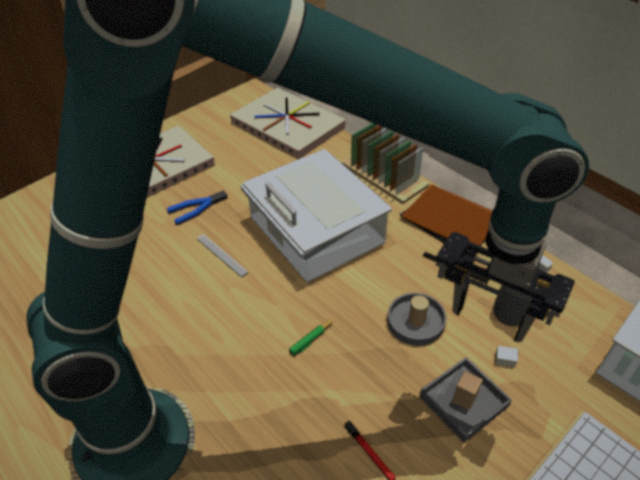

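Both posts are upright in their containers, the lid is shut and the bar is unmoved. Next I move to above the bar, turning +114°.

Call:
{"op": "jog_arm", "data": {
  "series": [
    [-10,32,0,0,0,10],
    [-26,83,0,0,0,20],
    [-42,134,0,0,0,30],
    [-58,185,0,0,0,40],
    [-74,236,0,0,0,50],
    [-90,287,0,0,0,60],
    [-106,338,0,0,0,70],
    [-122,389,0,0,0,80],
    [-138,440,0,0,0,90],
    [-150,480,0,0,0,100]
  ]
}}

```text
clock: 17.62
tool_pos: [523.0, 149.5, 240.9]
ee_rot: [[-0.079, 0.997, -0.002], [0.997, 0.079, -0.001], [-0.001, -0.002, -1.0]]
contact_force: [1.5, -0.5, -0.5]
finger_gap: 91.8
grip_force: 0.0
```

```bash
python3 go.py 526 189.5 200 -9.2
```

```text
clk 17.62 pos [523.  149.5 240.9] yaw_y 4.55 shift [39.7  6.3 40.9] gap 91.8 F [ 1.5 -0.5 -0.5] grip 0.0 q [-0.6   0.27  0.32  1.86 -0.1   1.04 -0.17]
turn [-0.11  0.05 13.75]
```

Call:
{"op": "jog_arm", "data": {
  "series": [
    [15,2,0,0,0,6],
    [30,4,15,0,0,12],
    [40,6,30,0,0,14],
    [40,6,40,0,0,14],
    [40,6,40,0,0,14],
    [40,6,40,0,0,14]
  ]
}}

```text
clock: 18.38
tool_pos: [526.7, 187.0, 202.4]
ee_rot: [[0.16, 0.987, 0.0], [0.987, -0.16, -0.0], [-0.0, 0.0, -1.0]]
contact_force: [-0.0, 0.1, -0.6]
finger_gap: 92.2
grip_force: 0.0
```

```bash
python3 go.py 526.2 189.5 154 -9.2
```

```text
clk 18.38 pos [526.7 187.  202.4] yaw_y -9.22 shift [ 2.4 -0.9 48.4] gap 92.2 F [-0.   0.1 -0.6] grip 0.0 q [-0.67  0.33  0.33  1.86 -0.13  0.96 -0.44]
turn [ 0.02  0.   -0.02]
```

Call:
{"op": "jog_arm", "data": {
  "series": [
    [2,-1,15,0,0,0],
    [2,-1,30,0,0,0],
    [2,-1,42,0,0,0],
    [2,-1,48,0,0,0],
    [2,-1,48,0,0,0],
    [2,-1,48,0,0,0]
  ]
}}

```text
clock: 19.12
tool_pos: [526.1, 189.9, 154.4]
ee_rot: [[0.16, 0.987, 0.001], [0.987, -0.16, 0.0], [0.0, 0.001, -1.0]]
contact_force: [-0.4, -0.3, 0.0]
finger_gap: 91.8
grip_force: 0.0
```

Call:
{"op": "jog_arm", "data": {
  "series": [
    [0,0,0,0,0,0],
    [0,0,0,0,0,0],
    [0,0,0,0,0,0],
    [0,0,0,0,0,0],
    [0,0,0,0,0,0],
    [0,0,0,0,0,0],
    [0,0,0,0,0,0],
    [0,0,0,0,0,0],
    [0,0,0,0,0,0],
    [0,0,0,0,0,0]
  ],
  "claw": -1
}}

```text
clock: 20.38
tool_pos: [525.8, 189.8, 154.1]
ee_rot: [[0.159, 0.987, 0.0], [0.987, -0.159, 0.0], [0.0, 0.0, -1.0]]
contact_force: [0.7, 0.1, -1.0]
finger_gap: 0.4
grip_force: 0.0
```

Call:
{"op": "jog_arm", "data": {
  "series": [
    [0,0,0,0,0,0],
    [0,0,0,0,0,0],
    [0,0,0,0,0,0],
    [0,0,0,0,0,0]
  ]
}}

```text
clock: 20.88
tool_pos: [525.7, 189.8, 154.1]
ee_rot: [[0.159, 0.987, 0.0], [0.987, -0.159, -0.0], [-0.0, 0.0, -1.0]]
contact_force: [0.3, -0.3, 0.0]
finger_gap: 0.6
grip_force: 0.0
```

```bash
python3 go.py 526.2 189.5 154 -9.2; python3 -c "
import numpy as np
for a in range(0,46,3):
    t=np.radians(a);print(a,np.round([-200*np.cos(t)+42*np.sin(t)+200,-(200*np.sin(t)+42*np.cos(t)-42)],1),end=' ')"
```

```text
clk 20.88 pos [525.7 189.8 154.1] yaw_y -9.18 shift [-0.2  0.5  0.1] gap 0.6 F [ 0.3 -0.3  0. ] grip 0.0 q [-0.66  0.4   0.32  1.9  -0.16  0.87 -0.42]
turn [0.   0.   0.02]
0 [ 0. -0.] 3 [  2.5 -10.4] 6 [  5.5 -20.7] 9 [  9.  -30.8] 12 [ 13.1 -40.7] 15 [ 17.7 -50.3] 18 [ 22.8 -59.7] 21 [ 28.3 -68.9] 24 [ 34.4 -77.7] 27 [ 40.9 -86.2] 30 [ 47.8 -94.4] 33 [  55.1 -102.2] 36 [  62.9 -109.5] 39 [  71.  -116.5] 42 [  79.5 -123. ] 45 [  88.3 -129.1]
```

Fingers closed on nothing, so I'll look before doing anything else.

```bash
python3 - <<'E'
from h import *
from cell import imaging
o=[]
for n,(a,b,c,e) in dict(top=(150,270,180,340),side=(130,250,220,380)).items():
    d=imaging.read_camera(n);np.savez(n+'3.npz',**d)
    o.append(cv2.resize(d['pixels'][a:b,c:e,::-1],(400,300),interpolation=cv2.INTER_CUBIC))
t=load('side2');o2=cv2.resize(t['pixels'][130:250,220:380,::-1],(400,300),interpolation=cv2.INTER_CUBIC)
t=load('top');o3=cv2.resize(t['pixels'][150:270,180:340,::-1],(400,300),interpolation=cv2.INTER_CUBIC)
cv2.imwrite('pics/c3.png',np.vstack([np.hstack(o),np.hstack([o3,o2])]))
E
```

```text
(no output)
```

View pics/c3.png

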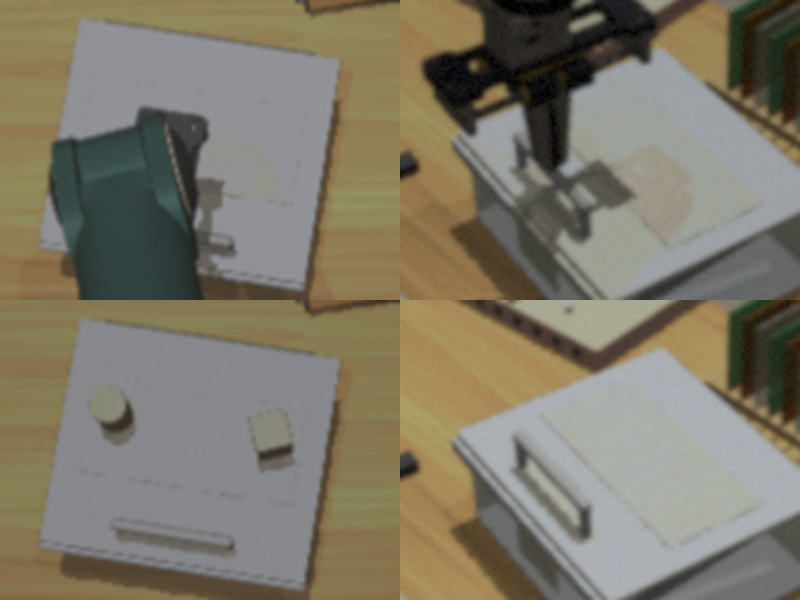

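The side crop shows the closed tips just above or behind the bar, around (438,66)/2.5 + (220,130). I'll measure the tips and the bar in the two views.

```bash
python3 - <<'E'
from h import *
s=load('side3');s2=load('side2')
def proj(d,X):
    return cv2.projectPoints(np.float64(X),cv2.Rodrigues(d['R'])[0],d['t'],d['K'],dist(d))[0].reshape(-1,2).round(1)
print('tip,TCP,bar proj',proj(s,[[526,190,129],[526,190,154],[526,190,142]]))
y=np.array([.16,.987,0])
b=np.array([526.2,189.5,142]);print('bar ends proj side',proj(s,[b-55*y,b+55*y]),'top',proj(load('top'),[b-55*y,b+55*y]))
Q=cloud(s);Q2=cloud(s2)
g=s['pixels'].astype(int).sum(2)
for v in range(176,214,3):
    print(v,' '.join(f"{u}:{Q[v,u,0]:.0f},{Q[v,u,1]:.0f},{Q[v,u,2]:.0f}/{g[v,u]}" for u in range(270,290,4)))
# bar in old side depth
m=(Q2[:,:,2]>132)&(Q2[:,:,2]<152)&(np.hypot(Q2[:,:,0]-526,Q2[:,:,1]-190)<90)
print('bar side cloud mean',Q2[m].mean(0),m.sum())
big=cv2.resize(np.hstack([s['pixels'][165:225,250:310,::-1],s2['pixels'][165:225,250:310,::-1]]),(800,400),interpolation=cv2.INTER_CUBIC);cv2.imwrite('pics/z4.png',cv2.convertScaleAbs(big,alpha=1.5))
E
```

```text
tip,TCP,bar proj [[279.8 202.4]
 [279.1 193.7]
 [279.4 197.9]]
bar ends proj side [[292.9 212. ]
 [267.1 184.7]] top [[270.2 246.2]
 [225.9 239.1]]
176 270:511,195,209/197 274:509,179,219/122 278:516,176,217/104 282:527,176,211/71 286:536,174,206/158
179 270:514,201,195/289 274:508,178,212/99 278:517,178,207/103 282:527,176,203/43 286:538,177,195/165
182 270:571,281,107/350 274:509,181,202/113 278:518,179,198/101 282:526,176,195/54 286:536,175,190/185
185 270:534,232,149/357 274:511,184,191/112 278:517,179,190/115 282:529,181,182/18 286:534,173,184/197
188 270:527,223,149/326 274:512,187,180/121 278:516,179,183/112 282:527,179,177/51 286:535,176,173/195
191 270:524,220,144/199 274:514,190,169/97 278:518,182,172/116 282:526,179,169/46 286:535,176,165/214
194 270:537,239,117/278 274:516,194,157/209 278:515,180,166/113 282:525,178,161/48 286:532,173,160/305
197 270:536,240,107/338 274:541,230,111/398 278:515,181,157/136 282:522,176,156/171 286:560,210,112/464
200 270:527,227,112/301 274:534,221,112/424 278:542,217,109/318 282:520,173,150/199 286:555,206,108/339
203 270:523,223,108/305 274:529,216,108/323 278:535,209,110/364 282:517,171,145/187 286:522,162,148/200
206 270:515,213,111/328 274:524,210,107/274 278:526,197,114/213 282:533,193,112/252 286:517,157,145/216
209 270:510,207,108/279 274:516,200,110/237 278:522,193,110/215 282:529,188,109/269 286:534,180,111/390
212 270:501,195,113/228 274:509,192,110/243 278:516,186,109/223 282:522,179,110/216 286:529,174,109/355
bar side cloud mean [522.69869552 181.60292347 146.48329399] 248
```

View pics/z4.png

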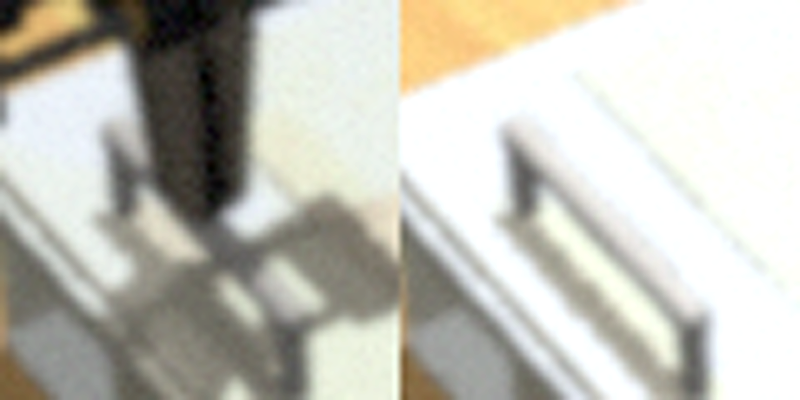

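The depth data puts the closed tips at z ≈ 153, above the bar's top, although the TCP is at 154. I'll check bot.tips_ahead.

```bash
python3 - <<'E'
from cell import bot
from h import *
print(bot.tips_ahead,[a for a in dir(bot) if a[0]!='_'])
s=load('side3');Q=cloud(s);g=s['pixels'].astype(int).sum(2)
m=(g<150)&(np.abs(Q[:,:,0]-524)<25)&(np.abs(Q[:,:,1]-185)<20)&(Q[:,:,2]>120)
z=Q[:,:,2][m];print(np.percentile(z,[0,1,3,10]),m.sum())
# lowest finger edge by column cast on the plane of the near faces (y=180)
t=load('top2')
E
```

```text
25.0 ['Unreachable', 'read_state', 'sign_off', 'tips_ahead']
[148.50026251 157.15623133 162.93567769 176.56709449] 880
```

The visible tips end far short of 25 mm ahead of the TCP, so the grasp was too high. I'll open, go 19 mm lower (safe above the lid under either reading) and close again.

Call:
{"op": "jog_arm", "data": {
  "series": [
    [0,0,0,0,0,0],
    [0,0,0,0,0,0],
    [0,0,0,0,0,0],
    [0,0,0,0,0,0],
    [0,0,0,0,0,0],
    [0,0,0,0,0,0],
    [0,0,0,0,0,0],
    [0,0,0,0,0,0]
  ],
  "claw": 1
}}

```text
clock: 21.98
tool_pos: [525.8, 189.8, 154.1]
ee_rot: [[0.159, 0.987, 0.0], [0.987, -0.159, -0.0], [-0.0, 0.0, -1.0]]
contact_force: [-0.2, 0.3, -0.6]
finger_gap: 78.3
grip_force: 0.0
```

Call:
{"op": "jog_arm", "data": {
  "series": [
    [0,0,4,0,0,0],
    [0,0,8,0,0,0],
    [0,0,12,0,0,0],
    [0,0,15,0,0,0],
    [0,0,17,0,0,0],
    [0,0,19,0,0,0],
    [0,0,19,0,0,0]
  ]
}}

```text
clock: 22.85
tool_pos: [525.7, 189.8, 135.0]
ee_rot: [[0.159, 0.987, -0.0], [0.987, -0.159, -0.0], [-0.0, -0.0, -1.0]]
contact_force: [-0.2, -0.2, 0.6]
finger_gap: 92.0
grip_force: 0.0
```

Call:
{"op": "jog_arm", "data": {
  "series": [
    [0,0,0,0,0,0],
    [0,0,0,0,0,0],
    [0,0,0,0,0,0],
    [0,0,0,0,0,0],
    [0,0,0,0,0,0],
    [0,0,0,0,0,0],
    [0,0,0,0,0,0],
    [0,0,0,0,0,0],
    [0,0,0,0,0,0],
    [0,0,0,0,0,0]
  ],
  "claw": -1
}}

```text
clock: 24.1
tool_pos: [524.6, 190.0, 135.0]
ee_rot: [[0.159, 0.987, -0.002], [0.987, -0.159, -0.0], [-0.0, -0.002, -1.0]]
contact_force: [-4.8, 0.7, 3.7]
finger_gap: 11.0
grip_force: 30.0
```

Call:
{"op": "jog_arm", "data": {
  "series": [
    [0,0,0,0,0,0],
    [0,0,0,0,0,0]
  ]
}}

```text
clock: 24.35
tool_pos: [524.6, 190.0, 135.0]
ee_rot: [[0.159, 0.987, -0.002], [0.987, -0.159, -0.0], [-0.0, -0.002, -1.0]]
contact_force: [-4.7, 0.6, 4.4]
finger_gap: 11.2
grip_force: 30.0
```

Bar gripped (11 mm gap, 30 N). Now lifting along the hinge arc.

Call:
{"op": "jog_arm", "data": {
  "series": [
    [0,1,-5,0,0,0],
    [0,2.5,-10.4,0,0,0],
    [0,4,-15.6,0,0,0],
    [0,5.5,-20.7,0,0,0],
    [0,7.2,-25.8,0,0,0],
    [0,9,-30.8,0,0,0],
    [0,11,-35.8,0,0,0],
    [0,13.1,-40.7,0,0,0],
    [0,15.3,-45.5,0,0,0],
    [0,17.7,-50.3,0,0,0]
  ]
}}

```text
clock: 25.6
tool_pos: [541.3, 187.2, 185.1]
ee_rot: [[0.159, 0.987, -0.005], [0.987, -0.159, -0.0], [-0.001, -0.004, -1.0]]
contact_force: [-7.5, 1.3, -1.5]
finger_gap: 10.7
grip_force: 30.0
```

Call:
{"op": "jog_arm", "data": {
  "series": [
    [0,2.5,-4.7,0,0,0],
    [0,5.1,-9.4,0,0,0],
    [0,7.8,-14,0,0,0],
    [0,10.6,-18.6,0,0,0],
    [0,13.6,-23,0,0,0],
    [0,16.7,-27.4,0,0,0],
    [0,20,-31.7,0,0,0],
    [0,23.2,-35.9,0,0,0],
    [0,26.6,-40,0,0,0],
    [0,30.1,-44.1,0,0,0]
  ]
}}

```text
clock: 26.85
tool_pos: [569.9, 182.6, 229.8]
ee_rot: [[0.159, 0.987, -0.007], [0.987, -0.159, 0.0], [-0.001, -0.007, -1.0]]
contact_force: [-11.5, 0.7, 5.5]
finger_gap: 10.8
grip_force: 30.0
```

```bash
cat > lid.py <<'E'
from h import *
from cell import imaging
import sys
d=imaging.read_camera('side');np.savez('side5.npz',**d)
cv2.imwrite(f'pics/{sys.argv[1]}.png',d['pixels'][:,:,::-1])
Q=cloud(d).reshape(-1,3);g=d['pixels'].reshape(-1,3).astype(int)
h=np.array([723.6,157.5]);e=np.array([.987,-.16]);f=np.array([.16,.987])
x=(Q[:,:2]-h)@e;y=(Q[:,:2]-h)@f
m=(x<-25)&(x>-190)&(np.abs(y)<130)&(np.abs(y-0)>70)&(Q[:,2]>112)&(g.sum(1)>250)
a=np.polyfit(x[m],Q[m,2],1)
for _ in range(5):
    r=np.abs(np.polyval(a,x)-Q[:,2]);k=m&(r<8);a=np.polyfit(x[k],Q[k,2],1)
print('lid deg',np.degrees(np.arctan(-a[0])).round(1),'z at hinge',a[1].round(1),k.sum(),m.sum())
E
python3 lid.py l30; python3 go.py 0 0 0
```

```text
lid deg 29.1 z at hinge 111.1 1314 1314
clk 26.9 pos [570.4 182.5 230.5] yaw_y -9.15 shift [-270.8 -532.6  234. ] gap 11.2 F [-12.7   0.6   7.3] grip 30.00386953353882 q [-0.63  0.38  0.34  1.73 -0.14  1.06 -0.4 ]
```

View pics/l30.png

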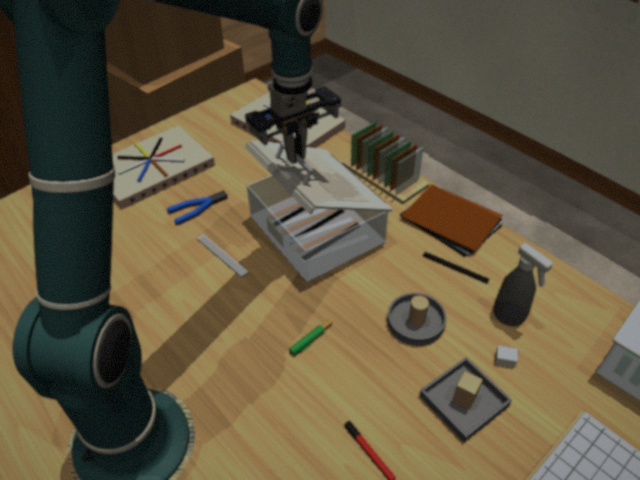

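Lid at 29°, held by the bar; posts and bystanders are in place. Continuing, with a slight outward correction because the reaction force is radial.

Call:
{"op": "jog_arm", "data": {
  "series": [
    [0,2.2,-5,0,0,0],
    [0,5,-9.8,0,0,0],
    [0,8.8,-13.5,0,0,0],
    [0,12.6,-17.1,0,0,0],
    [0,16.6,-20.6,0,0,0],
    [0,20.7,-24.1,0,0,0],
    [0,25,-27.4,0,0,0],
    [0,29.2,-30.6,0,0,0],
    [0,29.2,-30.6,0,0,0],
    [0,29.2,-30.6,0,0,0]
  ]
}}

```text
clock: 28.15
tool_pos: [601.6, 177.5, 261.1]
ee_rot: [[0.159, 0.987, -0.0], [0.987, -0.159, 0.0], [0.0, -0.001, -1.0]]
contact_force: [-6.8, 0.1, 3.4]
finger_gap: 11.0
grip_force: 30.0
```

```bash
python3 lid.py l42; python3 go.py 0 0 0
```

```text
lid deg 40.1 z at hinge 116.2 901 1136
clk 28.2 pos [601.6 177.4 261. ] yaw_y -9.18 shift [-271.1 -565.5  261.3] gap 11.3 F [-6.3 -0.4  4.4] grip 30.00206172466278 q [-0.6   0.4   0.35  1.64 -0.15  1.14 -0.37]
```

Call:
{"op": "jog_arm", "data": {
  "series": [
    [0,2.5,-2,0,0,0],
    [0,5,-4,0,0,0],
    [0,8,-6,0,0,0],
    [0,8,-6,0,0,0],
    [0,8,-6,0,0,0],
    [0,8,-6,0,0,0],
    [0,8,-6,0,0,0],
    [0,8,-6,0,0,0]
  ]
}}

```text
clock: 29.2
tool_pos: [609.6, 176.1, 267.0]
ee_rot: [[0.16, 0.987, -0.0], [0.987, -0.16, 0.0], [0.0, -0.0, -1.0]]
contact_force: [-6.2, 0.1, 2.8]
finger_gap: 11.2
grip_force: 30.0
```

```bash
python3 lid.py l45; python3 go.py 0 0 0
```

```text
lid deg 42.6 z at hinge 117.7 778 1013
clk 29.25 pos [609.6 176.1 267. ] yaw_y -9.18 shift [-271.2 -573.7  267.1] gap 11.0 F [-6.1 -0.7  3.8] grip 30.002109110355377 q [-0.6   0.41  0.35  1.61 -0.15  1.15 -0.37]
```

View pics/l45.png

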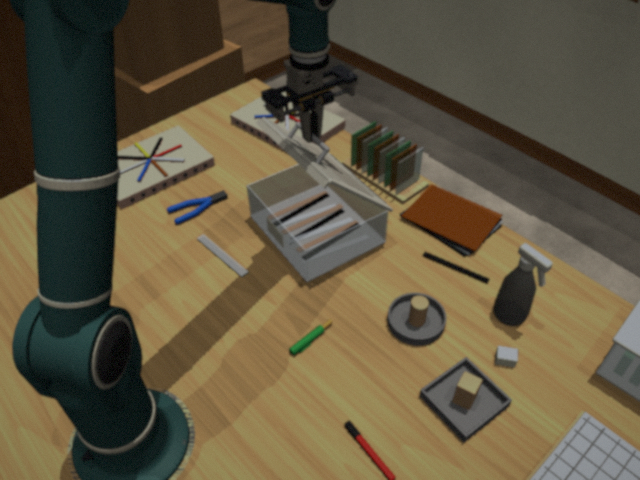

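Bar displacement (86 mm forward, 132 mm up) gives 44.9°, and the depth fit gives 42.6°. The lid is still and held, with both posts standing in their containers at (419,310) and (465,390).

```bash
python3 -c "
from cell import bot
print(bot.sign_off())"
```

```text
the job is handed in; nothing more can be done
None
```

I handed the job in with the lid held still by its bar at about 45° (44.9° from the bar's travel, 42.6° from the camera) and the square and round posts upright in the tray and dish; no bystander looked moved in the final picture, and the sign-off returned no verdict.

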